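Present the gas filter cassette to the tag reader

TASK

The gas filter unit's cassette has to be logged. Take the sample pot that was left on the unit's cover and stand it upright on the worktop, swing the hinged cover flap fully back and leave it open, then draw the hidden filter cassette straight up out of its slot by its pull tab. Present the tag in its foot to the black wedge-shaped reader: hold the cassette upright with its foot about 3 cm above the middle of the reader, not touching it, and finish while still holding it there; leave the reader, reagent bottle, tape roll and dropper bottle where they are.

Things in the scene. Friction and masses are not known exactly. Their poses are not given: they have to be found in the camera images.
- filter_unit: fixed white bench housing of the gas filter unit, 160 (x) x 140 (y) x 118 mm high; origin at the centre of its underside; -x is its front (toward the robot, yawed up to 0.3 rad), z up. Under the flap: a flat deck 85 mm above the worktop with the cassette's slot (18 x 80 mm, long along y, centre 40 mm in front of the origin, 67 mm deep)
- flap (a joint): angle (rad) of the grey cover flap, a hood 113 deep x 136 wide x 32 mm high with 3 mm walls, its flat top flush with the unit's top at 118 mm; 0 = shut, grows as its front edge swings up and back about the hinge at its rear, 2.0 = stop; friction hinge: stays at any angle where it is left, about 2 N at the pull
- flap_hinge (a point): middle of the flap's hinge axis, 35 mm behind the unit's origin and 118 mm above the worktop; the axis runs along the unit's y
- flap_handle (a point): middle of the flap's steel bar pull: round bar 10 mm thick, 36 mm long (along the unit's y), 26 mm in front of the flap's front wall; moves with the flap; when shut 141 mm in front of the hinge axis and 16 mm below it. Its two ends are free: it can be pinched end to end from above and then turns between the fingers
- cassette: grey filter cassette hidden under the flap, upright in the slot, about 0.11 kg: frame 14 mm thick (its x) x 76 wide (its y) x 68 high, pull tab 10 thick x 36 wide x 24 mm high on top (92 mm in all); origin at the centre of its foot, 18 mm above the worktop at the start; axes as the unit's at the start; only the tab stands above the deck; 2 mm clearance all round
- cassette_foot (a point): centre of the cassette's underside, where its tag sits
- cassette_pull (a point): point to grip in the middle of the cassette's pull tab, 83 mm above its foot; pinch across the 10 mm thickness (the cassette's x)
- sample_pot: white screw-top sample pot, lid 57 mm diameter (body 52 mm), 58 mm high, about 0.08 kg, standing on the flap (118 mm above the worktop); origin at the centre of its underside, z up. The worktop 170 mm to the right of the unit's centre (-y side), x 0.44 to 0.53, is bare
- card_reader: black wedge-shaped reader, 64 (x) x 50 (y) x 29 mm high at its highest (back) edge, its top sloping down toward the robot to a thin front edge; loose on the worktop to the right of the unit; origin at the centre of its underside, its own +x points roughly at the robot
- reader_face (a point): middle of the reader's sloping top face, 16 mm above the worktop. Behind the reader and right of the unit a tall analyser stands on the worktop, its front about 0.6 m ahead of the robot and its left side 0.1 m left of the robot's centre line: keep the arm and gripper in front of it when moving between unit and reader
- reagent_bottle: white reagent bottle, 68 mm diameter, 166 mm high, standing at the far right; origin at the centre of its underside; leave alone
- tape_roll: roll of label tape lying flat, 66 mm diameter, 18 mm high, left of the unit; origin at the centre of its underside; leave alone
- dropper_bottle: amber dropper bottle, 38 mm diameter, 102 mm high, left of the unit; origin at the centre of its underside; leave alone
Not all that is in view belongs to the job. Leave any orange or purple look-alike of the sample_pot alone.

How it is judged:
By the outcome, as a careful person would: the job done as asked, in the order asked, and still so for the second after the job is handed in, while the arm keeps its last pose, push and grip.
It also fails if it takes over 72 s, if anything falls off the work surface, if the arm or the gripper's body presses on something with over 40 N, if the wrist force passes 120 N, or if a joint passes its speed limit or range.

ROBOT

A 6-joint arm with a two-finger parallel gripper is mounted at the origin on a cart in front of the work surface, level with it; the furniture and walls round the work are solid. World frame = base frame: x ahead of the robot, y to its left, z up, the work surface at z = 0. Lengths are in m, angles in rad, forces in N, time in s.
With the tool pointing down it reaches from about 0.375 to 0.9 m from the base axis. Payload 3.1 kg.
Tool frame: the origin (TCP) lies midway between the tips of the shut fingers; the grasp point (between the pads) lies 19 mm behind it (manip.grip_depth is the distance from the TCP to the grasp point, in m); z points along the fingers, y is the line along which they close (so a half turn about z gives the same grasp; the last joint's range is limited). The gripper opens to 85 mm and grips with 20 to 120 N. Pads are 22 mm wide; open, the fingers measure 114 mm over their backs; the gripper's body (76 mm by 85 mm) begins 54 mm behind the grasp point. The pads swing forward as they close: fully open they stand 13 mm farther back than shut.
Start: joints at [-1.411, 0.527, 1.433, -0, 1.181, -0.178], TCP at [0.208, -0.589, 0.231] pointing down, gripper open.
Joint ranges: [-3.08, 3.08], [-0.75, 2.2], [0.22, 2.44], [-1.43, 4.57], [0, 2.65], [-2.85, 2.85]. Speed limits (rad/s): [2.79, 2.79, 3.14, 3.14, 3.14, 3.14].

INTERFACE

Orientations are given as a unit quaternion [x, y, z, w].
In Python, from station import telemetry, snapshot, manip gives the robot as it stands. The module is installed in compiled form; this text tells all that it offers.
- The arm moves only by the shell command python3 -m crank 'ROWS' [OPENING] [FORCE]. ROWS is text: rows parted by semicolons, each of 6 numbers parted by spaces: the shift along the tool's x, y, z as a fraction of full scale, then the turn, a rotation vector about the tool's x, y, z as a fraction of full scale. A call has exactly 5 rows; each row shifts and turns the commanded pose from where the row before left it, along the tool's axes as they then stand; what a row does not reach is not made up. Full scale, the value 1, is 4 cm for a shift and 90 degrees for a turn. A row lasts 1/10 s, in which the tool goes at most 50 mm and 8.59 degrees, less where a joint would pass 70% of its speed; a pose out of reach is approached as far as the arm can. A call with a number of a shift or a turn outside -1 to 1 is refused whole. A call with a gripper value outside its range is refused whole. OPENING is the opening, from -1 (shut) to 1 (fully open), set as the call begins (- or left out, the last holds). The fingers move at their own pace and stop on an object; FORCE is the grip in N (left out, the last holds). Time passes only in rows, so rows that do not move let the fingers close, or fill a call up. It gives the time, the measured TCP pose, the force, the opening and the grip force at its end, in the units of the state.
- telemetry.sense(): the state, without advancing time (a new reading comes with each control period).
- snapshot(name): name is "scene" or "top"; returns a dict with "image" (400x640x3 uint8, red, green, blue), "depth" (400x640 float32, m along the optical axis (not along the pixel's ray), 0 where there is no reading), "camera_matrix" (3x3 intrinsics, pixels), "rvec" (rotation vector, rad) and "tvec" (3), from world to camera coordinates, as OpenCV has them. Camera axes: x right, y down, z forward; pixel columns grow to the right and rows downward; lengths in m; the calibration is good to about 2 mm. A picture is of the moment at which its call begins.
- manip.sign_off(): hands the job in; it is judged then, once.
The state is a dict: "t": time; "q": joint angles; "qd": joint speeds; "tau": joint torques, N m; "tcp_pos": TCP position; "tool_rot": TCP orientation; "force": force on the tool from outside, world axes, zero at the start; "ft_torque": the same for the moment, N m; "finger_gap": opening from 0.0 (shut) to 1.0 (fully open); "gripper_force": force on a finger pad.
Only numpy, scipy, OpenCV 4.12 (cv2) and the standard library are available. Lean on these libraries where they do the work, as an engineer would, in place of code of your own. Each camera call takes 0.05 s, during which the arm holds its last target. There are 200 camera calls.

## Working session

There is one attempt and no reset: what is moved stays moved. The work goes in short steps, Python scripts to look and compute and a shell command to move; the robot and the scene stay as the last step left them, time stands still between calls to the robot, and variables do not carry over. Pictures are saved under pics/ and viewed, at most 10 in all, crops included, and the job is handed in when it is done.

```bash
mkdir -p pics; cat > h.py <<'E'
import numpy as np, cv2
from station import telemetry, snapshot, manip
from scipy.spatial.transform import Rotation as R
def snap(name):
    s=snapshot(name); s['R']=cv2.Rodrigues(np.array(s['rvec'],float))[0]; s['t']=np.array(s['tvec'],float).ravel(); return s
def cloud(s):
    K=s['camera_matrix']; d=s['depth']; v,u=np.mgrid[0:d.shape[0],0:d.shape[1]]
    c=np.stack([(u-K[0,2])/K[0,0]*d,(v-K[1,2])/K[1,1]*d,d],-1)
    P=(c-s['t'])@s['R']; P[d==0]=np.nan; return P
def ray(s,u,v,z):
    K=s['camera_matrix']; r=s['R'].T@np.array([(u-K[0,2])/K[0,0],(v-K[1,2])/K[1,1],1.]); o=-s['R'].T@s['t']
    return o+r*(z-o[2])/r[2]
def save(s,n): cv2.imwrite('pics/'+n,s['image'][:,:,::-1])
def state():
    s=telemetry.sense(); print('t',round(s['t'],2),'tcp',np.round(s['tcp_pos'],4),'gap',s['finger_gap'],'F',np.round(s['force'],1),'q',np.round(s['q'],2)); print(np.round(R.from_quat(s['tool_rot']).as_matrix(),3)); return s
E
python3 - <<'E'
from h import *
state()
for n in('scene','top'):
    s=snap(n); save(s,n+'1.png'); print(n,s['camera_matrix'].round(1).tolist(),(-s['R'].T@s['t']).round(3))
E
```

```text
t 0.0 tcp [ 0.2076 -0.5887  0.2303] gap 1.0053213236129643 F [ 0.2 -0.4  0.5] q [-1.41  0.53  1.43 -0.    1.18 -0.18]
[[ 0.943  0.332 -0.   ]
 [ 0.332 -0.943  0.002]
 [ 0.    -0.002 -1.   ]]
scene [[361.8, 0.0, 315.1], [0.0, 361.8, 199.3], [0.0, 0.0, 1.0]] [-0.044  0.994  0.903]
top [[481.7, 0.0, 316.5], [0.0, 481.7, 194.5], [0.0, 0.0, 1.0]] [0.255 0.046 1.649]
```

View pics/scene1.png

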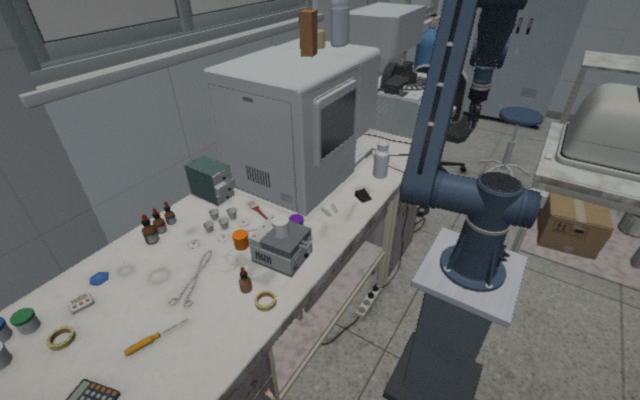

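View pics/top1.png

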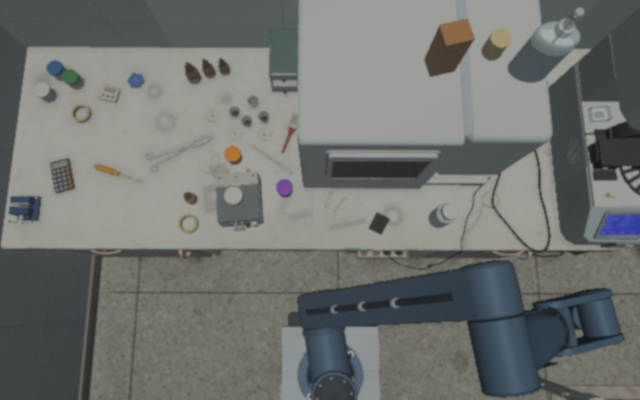

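The scene view shows the unit at about (282,245) with the white pot on top, the handle at (308,258) and the reader at (362,195). In the top view:
- pot (233,195)
- unit (240,203)
- handle (239,227)
- reader (379,222)
- reagent bottle (445,214)
- tape roll (188,224)
- dropper bottle (190,198)

Things that could be taken for the sample pot (top view): white pot on the flap (233,195), orange pot (232,154), purple pot (285,187), white jar at far left (43,90) and white reagent bottle (445,214). I choose the white pot on the flap at (233,195), and check it in a crop.

```bash
python3 - <<'E'
from h import *
s=snap('top'); im=s['image']; P=cloud(s)
c=im[140:250,170:420]; cv2.imwrite('pics/crop1.png',cv2.resize(c[:,:,::-1],None,fx=3.2,fy=3.2,interpolation=cv2.INTER_CUBIC))
Z=P[...,2]; reg=np.zeros(Z.shape,bool); reg[160:240,205:275]=1
def comp(m,n):
    m=(m*255).astype(np.uint8)
    cs,_=cv2.findContours(m,cv2.RETR_EXTERNAL,cv2.CHAIN_APPROX_NONE); cs=max(cs,key=cv2.contourArea)
    mm=np.zeros_like(m);cv2.drawContours(mm,[cs],-1,1,-1); q=P[(mm>0)&(m>0)]
    rc=cv2.minAreaRect((q[:,:2]*1000).astype(np.float32))
    print(n,len(q),'rect mm',np.round(rc[0],1),np.round(rc[1],1),round(rc[2],1),'z',np.nanmedian(q[:,2]).round(4),'mean',q.mean(0).round(4)); return cs
comp(reg&(Z>.165)&(Z<.19),'pot lid'); comp(reg&(Z>.10)&(Z<.13),'unit top')
comp(reg&(Z>.105)&(Z<.13)&(P[...,0]<.49),'flaptop front'); comp(reg&(Z>.09)&(Z<.112)&(P[...,0]<.47),'handle')
r2=np.zeros_like(reg); r2[205:240,360:400]=1
comp(r2&(im.max(2)<70),'reader dark')
q=P[r2&(im.max(2)<70)]; A=np.c_[q[:,:2],np.ones(len(q))]; co=np.linalg.lstsq(A,q[:,2],rcond=None)[0]; print('reader plane',co.round(3))
for a,b,n in((205,190,'reagent'),):
    r3=np.zeros_like(reg); r3[195:235,425:465]=1; comp(r3&(Z>.1),n)
for y0,y1,x0,x1,n in((185,210,180,200,'dropper'),(212,238,175,202,'tape'),(175,200,272,298,'purple'),(142,168,220,245,'orange')):
    r3=np.zeros_like(reg); r3[y0:y1,x0:x1]=1; comp(r3&(Z>.01),n)
q=P[50:180,300:540]; q=q[(q[...,2]>.03)]; print('analyser xmin,ymax',np.nanpercentile(q[:,0],1),np.nanpercentile(q[:,1],99))
print('table edge x', ray(s,330,248,0))
E
```

```text
pot lid 258 rect mm [555.8 307.1] [54.8 56.1] 53.1 z 0.1757 mean [0.5556 0.3072 0.1757]
unit top 1852 rect mm [550.1 303.7] [191.  139.8] 4.4 z 0.1177 mean [0.5592 0.3019 0.1173]
flaptop front 94 rect mm [482.3 302.8] [ 15.3 124.6] 0.0 z 0.1172 mean [0.4861 0.3144 0.1161]
handle 42 rect mm [461.6 295.4] [33.4 14.1] 88.2 z 0.1053 mean [0.4606 0.2956 0.1051]
reader dark 199 rect mm [ 491.9 -166.7] [42.2 51.5] 62.1 z 0.0172 mean [ 0.4924 -0.1668  0.0177]
reader plane [ 0.331 -0.183 -0.176]
reagent 405 rect mm [ 507.9 -366.7] [67.2 58.3] 35.3 z 0.1601 mean [ 0.5062 -0.3636  0.1464]
dropper 133 rect mm [575.7 473.8] [33.5 43.3] 62.0 z 0.0478 mean [0.5716 0.4734 0.0533]
tape 149 rect mm [489.5 485.4] [64.9 64.7] 62.4 z 0.0181 mean [0.4887 0.4855 0.0181]
purple 242 rect mm [609.7 156. ] [55.1 54.4] 2.1 z 0.0573 mean [0.6074 0.156  0.0547]
orange 255 rect mm [726.4 337. ] [57.7 55.7] 39.1 z 0.0567 mean [0.7232 0.3348 0.0525]
analyser xmin,ymax 0.5969012986812895 0.08387031915789683
table edge x [ 0.40810545 -0.00079944  0.        ]
```

View pics/crop1.png

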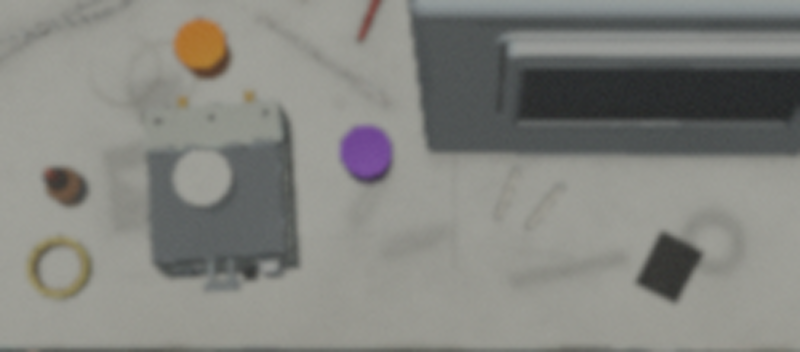

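The crop confirms it: a white pot lid at crop (203,178) on the grey flap. The orange (201,44) and purple (367,153) look-alikes stand on the worktop. Sizes check out: lid about 56 mm at z 0.176, unit plus handle 191 x 140 mm at yaw about +0.077, reader about 0.017 high. First I turn the tool and travel to the pot.

```bash
python3 -m crank '0 0 -.1 0 0 -.0926;0 0 -.1 0 0 -.0926;0 0 -.1 0 0 -.0926;0 0 -.1 0 0 -.0926;0 0 -.1 0 0 -.0926' 1 40 >/dev/null
python3 -m crank '0 0 -.1 0 0 -.0926;0 0 -.1 0 0 -.0926;0 0 -.1 0 0 -.0926;0 0 -.1 0 0 -.0926;0 0 0 0 0 0'
python3 -c "from h import *;state()"
```

```text
t: 1.15
tcp_pos: [0.2078, -0.5896, 0.2675]
tool_rot: [0.679, 0.734, -0.0, 0.0]
force: [-0.1, -0.6, -0.5]
finger_gap: 1.001
gripper_force: 0.0
t 1.15 tcp [ 0.2078 -0.5896  0.2675] gap 1.001266113434183 F [-0.1 -0.6 -0.5] q [-1.41  0.49  1.39  0.    1.26 -1.49]
[[-0.077  0.997  0.   ]
 [ 0.997  0.077 -0.   ]
 [-0.     0.    -1.   ]]
```

```bash

python3 -m crank '.5 .25 0 0 0 0;.85 .41 0 0 0 0;.85 .41 0 0 0 0;.85 .41 0 0 0 0;.85 .41 0 0 0 0' >/dev/null
python3 -m crank '.85 .41 0 0 0 0;.85 .41 0 0 0 0;.85 .41 0 0 0 0;.85 .41 0 0 0 0;.85 .41 0 0 0 0' |sed -n 2,4p
python3 -m crank '.85 .41 0 0 0 0;.85 .41 0 0 0 0;.85 .41 0 0 0 0;.85 .41 0 0 0 0;.85 .41 0 0 0 0' >/dev/null
python3 -m crank '.85 .41 0 0 0 0;.85 .41 0 0 0 0;.85 .41 0 0 0 0;.85 .41 0 0 0 0;.85 .41 0 0 0 0' >/dev/null
python3 -m crank '.85 .41 0 0 0 0;.85 .41 0 0 0 0;.85 .41 0 0 0 0;.85 .41 0 0 0 0;.85 .41 0 0 0 0' 
python3 -m crank '.7 .3 0 0 0 0;.25 .1 0 0 0 0;0 0 0 0 0 0;0 0 0 0 0 0;0 0 0 0 0 0' 
python3 -c "from h import *;state()"
```

```text
tcp_pos: [0.3399, -0.2507, 0.2672]
tool_rot: [0.681, 0.732, 0.0, -0.0]
force: [0.4, 0.3, 0.2]
t: 3.65
tcp_pos: [0.5458, 0.2767, 0.2668]
tool_rot: [0.681, 0.733, -0.0, -0.0]
force: [0.6, 1.2, -0.1]
finger_gap: 0.998
gripper_force: 0.0
t: 4.15
tcp_pos: [0.5583, 0.3128, 0.2673]
tool_rot: [0.68, 0.733, -0.001, -0.0]
force: [-0.2, -0.5, -1.0]
finger_gap: 1.0
gripper_force: 0.0
t 4.15 tcp [0.5583 0.3128 0.2673] gap 0.9997602009748371 F [-0.2 -0.5 -1. ] q [ 0.34  0.51  1.35 -0.    1.28  0.26]
[[-0.075  0.997 -0.001]
 [ 0.997  0.075 -0.001]
 [-0.001 -0.001 -1.   ]]
```

```bash

python3 -m crank '-.15 -.07 .4 0 0 0;0 0 .8 0 0 0;0 0 .8 0 0 0;0 0 .7 0 0 0;0 0 .5 0 0 0' >/dev/null
python3 -m crank '0 0 0 0 0 0;0 0 0 0 0 0;0 0 0 0 0 0;0 0 0 0 0 0;0 0 0 0 0 0' -1 30
python3 -m crank '0 0 0 0 0 0;0 0 0 0 0 0;0 0 0 0 0 0;0 0 0 0 0 0;0 0 0 0 0 0'
python3 -c "
from h import *;state();s=snap('scene');c=s['image'][140:300,200:400];cv2.imwrite('pics/g1.png',cv2.resize(c[:,:,::-1],None,fx=3.5,fy=3.5))"
```

```text
t: 5.15
tcp_pos: [0.5571, 0.3082, 0.1407]
tool_rot: [0.679, 0.734, 0.001, 0.001]
force: [-0.0, -1.0, 2.0]
finger_gap: 0.626
gripper_force: 31.9
t: 5.65
tcp_pos: [0.5571, 0.3083, 0.1406]
tool_rot: [0.679, 0.734, 0.001, 0.001]
force: [-0.6, -1.6, 5.5]
finger_gap: 0.626
gripper_force: 32.1
t 5.65 tcp [0.5571 0.3083 0.1406] gap 0.6257268940133155 F [-0.6 -1.6  5.5] q [ 0.33  0.65  1.48 -0.    1.01  0.25]
[[-0.077  0.997  0.002]
 [ 0.997  0.077  0.   ]
 [ 0.     0.002 -1.   ]]
```

View pics/g1.png

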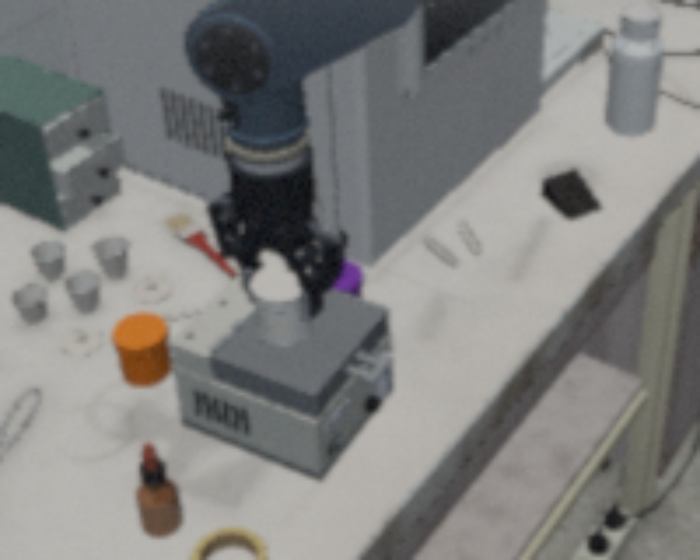

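The picture shows the fingers closed on the white pot at crop (280,290) on the flap. I'll lift it and set it on the bare worktop at (0.47, 0.135).

```bash

python3 -m crank '0 0 -.3 0 0 0;0 0 -.6 0 0 0;0 0 -.6 0 0 0;-.3 -.15 0 0 0 0;-.75 -.46 0 0 0 0'|tail -2
python3 -m crank '-.8 -.49 0 0 0 0;-.8 -.49 0 0 0 0;-.8 -.49 0 0 0 0;-.5 -.3 0 0 0 0;-.2 -.07 0 0 0 0'
python3 -m crank '0 0 .3 0 0 0;0 0 .8 0 0 0;0 0 .8 0 0 0;0 0 .8 0 0 0;0 0 .7 0 0 0'
python3 -m crank '0 0 .4 0 0 0;0 0 .2 0 0 0;0 0 .1 0 0 0;0 0 .05 0 0 0;0 0 0 0 0 0'
```

```text
finger_gap: 0.627
gripper_force: 32.0
t: 6.7
tcp_pos: [0.4684, 0.1329, 0.1983]
tool_rot: [0.68, 0.733, -0.002, -0.001]
force: [1.4, 1.4, -1.5]
finger_gap: 0.625
gripper_force: 32.0
t: 7.2
tcp_pos: [0.4714, 0.1352, 0.0615]
tool_rot: [0.679, 0.734, -0.0, -0.0]
force: [0.6, 0.3, -1.2]
finger_gap: 0.622
gripper_force: 32.0
t: 7.7
tcp_pos: [0.4721, 0.1351, 0.0338]
tool_rot: [0.679, 0.734, 0.0, 0.0]
force: [0.4, 0.5, -1.7]
finger_gap: 0.63
gripper_force: 32.0
```

```bash

python3 -m crank '0 0 .1 0 0 0;0 0 .08 0 0 0;0 0 .05 0 0 0;0 0 0 0 0 0;0 0 0 0 0 0'
```

```text
t: 8.2
tcp_pos: [0.4715, 0.135, 0.0241]
tool_rot: [0.679, 0.734, -0.0, -0.0]
force: [-0.4, 0.4, -1.7]
finger_gap: 0.622
gripper_force: 32.0
```

```bash

python3 -m crank '0 0 .03 0 0 0;0 0 .02 0 0 0;0 0 0 0 0 0;0 0 0 0 0 0;0 0 0 0 0 0'
```

```text
t: 8.7
tcp_pos: [0.4717, 0.135, 0.0226]
tool_rot: [0.679, 0.734, 0.0, 0.0]
force: [-1.7, -1.0, 5.9]
finger_gap: 0.628
gripper_force: 32.4
```

```bash

python3 -m crank '0 0 0 0 0 0;0 0 0 0 0 0;0 0 0 0 0 0;0 0 0 0 0 0;0 0 0 0 0 0' 1 |tail -2
python3 -m crank '0 0 -.3 0 0 0;0 0 -.8 0 0 0;0 0 -.9 0 0 0;0 0 -.9 0 0 0;0 0 -.9 0 0 0'
python3 - <<'E'
from h import *
s=snap('top'); P=cloud(s); Z=P[...,2]; save(s,'top2.png')
reg=np.zeros(Z.shape,bool); reg[165:240,205:275]=1
m=reg&(Z>.09)&(Z<.13)
rc=cv2.minAreaRect((P[m][:,:2]*1000).astype(np.float32)); print(rc,m.sum())
# side edges of flat top: per-row extents
q=P[reg&(Z>.112)&(Z<.125)]; xs=np.arange(.50,.64,.008); L=[];Rr=[]
for x in xs:
    k=q[abs(q[:,0]-x)<.005]; L.append(k[:,1].max()); Rr.append(k[:,1].min())
print('yaw sides',np.polyfit(xs,L,1)[0].round(3),np.polyfit(xs,Rr,1)[0].round(3),'mid y at .55',np.polyval(np.polyfit(xs,(np.array(L)+Rr)/2,1),.55).round(4))
ys=np.arange(.25,.37,.01); B=[q[abs(q[:,1]-y)<.005][:,0].max() for y in ys];print('back edge',np.polyfit(ys-.30,B,1).round(4))
h=P[reg&(Z>.09)&(Z<.111)&(P[...,0]<.468)]; print('handle',h.mean(0),h.min(0),h.max(0))
s=snap('scene');P=cloud(s);save(s,'scene2.png')
p=P[(P[...,2]>.09)&(P[...,2]<.112)&(P[...,0]<.468)&(P[...,0]>.44)&(P[...,1]>.26)&(P[...,1]<.34)]; print('scene handle',len(p),p.mean(0),p.min(0),p.max(0))
p=P[(abs(P[...,0]-.471)<.05)&(abs(P[...,1]-.135)<.05)&(P[...,2]>.045)&(P[...,2]<.08)]; print('pot top',len(p),np.median(p,0),p.max(0))
E
```

```text
finger_gap: 0.999
gripper_force: 0.0
t: 9.7
tcp_pos: [0.4711, 0.135, 0.1763]
tool_rot: [0.679, 0.734, 0.0, 0.0]
force: [1.3, -0.1, -0.6]
finger_gap: 1.001
gripper_force: 0.0
((552.95947265625, 302.4788818359375), (197.09886169433594, 139.82203674316406), 5.8115081787109375) 2061
yaw sides 0.099 -0.048 mid y at .55 0.3075
back edge [-0.0955  0.6442]
handle [0.45989506 0.29518602 0.10499548] [0.45499083 0.27910301 0.09488472] [0.46745946 0.31191688 0.1107771 ]
scene handle 35 [0.45850534 0.29854225 0.10462973] [0.45275546 0.28016415 0.09796183] [0.46751982 0.31464668 0.10804813]
pot top 154 [0.46692941 0.14051077 0.05728729] [0.49749822 0.16492522 0.06218419]
```

The unit's yaw is about 0.096. The handle is at (0.459, 0.297, 0.10) in both views and agrees with the back edge. The pot stands with its top at z 0.058. Next I turn the tool and go over the handle.

```bash

python3 -m crank '0 0 0 0 0 -.092;0 0 0 0 0 -.092;0 0 0 0 0 -.092;0 0 0 0 0 -.092;0 0 0 0 0 -.092' >/dev/null
python3 -m crank '0 0 0 0 0 -.092;0 0 0 0 0 -.092;0 0 0 0 0 -.092;0 0 0 0 0 -.092;0 0 0 0 0 -.092' >/dev/null
python3 -m crank '0 0 0 0 0 -.092;0 .5 0 0 0 0;-.1 .8 0 0 0 0;0 .8 0 0 0 0;0 .8 0 0 0 0' >/dev/null
python3 -m crank '0 .7 0 0 0 0;0 .45 0 0 0 0;0 0 0 0 0 0;0 0 0 0 0 0;0 0 0 0 0 0' >/dev/null
python3 -c "from h import *;state()"
```

```text
t 11.8 tcp [0.4597 0.2957 0.1739] gap 0.9985647977619394 F [ 0.3 -0.1 -0.3] q [ 0.37  0.5   1.69 -0.    0.96 -1.3 ]
[[-0.995 -0.095 -0.001]
 [-0.095  0.995 -0.001]
 [ 0.001 -0.001 -1.   ]]
```

```bash

python3 -m crank '0 0 .4 0 0 0;0 0 .7 0 0 0;0 0 .7 0 0 0;0 0 .4 0 0 0;0 0 .1 0 0 0' 1 30
python3 -m crank '0 0 0 0 0 0;0 0 0 0 0 0;0 0 0 0 0 0;0 0 0 0 0 0;0 0 0 0 0 0' -1
python3 -m crank '0 0 0 0 0 0;0 0 0 0 0 0;0 0 0 0 0 0;0 0 0 0 0 0;0 0 0 0 0 0'
python3 -c "
from h import *;state();s=snap('scene');c=s['image'][160:300,210:370];cv2.imwrite('pics/g2.png',cv2.resize(c[:,:,::-1],None,fx=4,fy=4))"
```

```text
t: 12.3
tcp_pos: [0.4589, 0.295, 0.0803]
tool_rot: [-0.047, 0.999, -0.001, -0.002]
force: [-0.6, -0.3, -0.6]
finger_gap: 1.001
gripper_force: 0.0
t: 12.8
tcp_pos: [0.4607, 0.2962, 0.0834]
tool_rot: [-0.048, 0.999, -0.0, 0.001]
force: [-0.5, -3.9, 6.4]
finger_gap: 0.411
gripper_force: 29.6
t: 13.3
tcp_pos: [0.4608, 0.2962, 0.0834]
tool_rot: [-0.048, 0.999, -0.0, 0.001]
force: [0.0, -4.1, 5.9]
finger_gap: 0.407
gripper_force: 29.6
t 13.3 tcp [0.4608 0.2962 0.0834] gap 0.40688850717147657 F [ 0.  -4.1  5.9] q [ 0.37  0.64  1.75 -0.    0.75 -1.3 ]
[[-0.995 -0.097  0.002]
 [-0.097  0.995 -0.001]
 [-0.002 -0.001 -1.   ]]
```

View pics/g2.png

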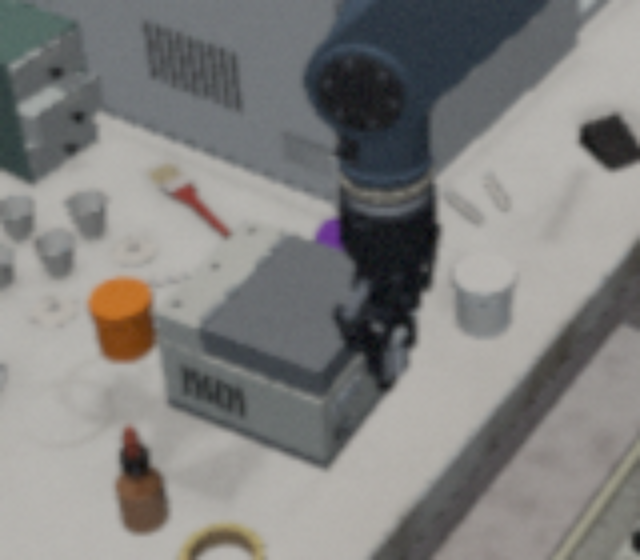

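The fingers hold the bar's ends at crop (375,350) with the flap still shut. I'll compute the arc increments.

```bash
python3 -c "
import numpy as np
th=np.linspace(0,2.04,21); f=th-np.arctan2(16,141); r=141.9
b=-r*np.cos(f);z=r*np.sin(f)
for i,(x,y) in enumerate(zip(np.diff(b)/40,np.diff(z)/40)): print(i+1,round(-x,2),round(-y,2))"
```

```text
1 0.02 -0.36
2 -0.01 -0.36
3 -0.05 -0.36
4 -0.09 -0.35
5 -0.12 -0.34
6 -0.16 -0.33
7 -0.19 -0.31
8 -0.22 -0.29
9 -0.25 -0.26
10 -0.27 -0.24
11 -0.3 -0.21
12 -0.32 -0.18
13 -0.33 -0.14
14 -0.34 -0.11
15 -0.35 -0.07
16 -0.36 -0.04
17 -0.36 -0.0
18 -0.36 0.04
19 -0.35 0.07
20 -0.34 0.11
```

```bash

python3 -m crank '.01 0 -.18 0 0 0;.01 0 -.18 0 0 0;-.01 0 -.36 0 0 0;-.05 0 -.36 0 0 0;-.09 0 -.35 0 0 0'
python3 -m crank '-.12 0 -.34 0 0 0;-.16 0 -.33 0 0 0;-.19 0 -.31 0 0 0;-.22 0 -.29 0 0 0;-.25 0 -.26 0 0 0'
```

```text
t: 13.85
tcp_pos: [0.465, 0.2966, 0.1399]
tool_rot: [-0.048, 0.999, -0.001, -0.0]
force: [3.5, -4.6, -3.2]
finger_gap: 0.406
gripper_force: 30.2
t: 14.35
tcp_pos: [0.5006, 0.2996, 0.2005]
tool_rot: [-0.048, 0.999, -0.001, -0.003]
force: [-0.9, -4.0, -4.7]
finger_gap: 0.408
gripper_force: 30.3
```

```bash

python3 -m crank '-.27 0 -.24 0 0 0;-.3 0 -.21 0 0 0;-.32 0 -.18 0 0 0;-.33 0 -.14 0 0 0;-.34 0 -.11 0 0 0'
python3 -m crank '-.35 0 -.07 0 0 0;-.36 0 -.04 0 0 0;-.36 0 0 0 0 0;-.36 0 .04 0 0 0;-.3 0 .06 0 0 0'
python3 -m crank '-.2 0 .06 0 0 0;-.12 0 .04 0 0 0;-.05 0 .02 0 0 0;0 0 0 0 0 0;0 0 0 0 0 0'
```

```text
t: 14.85
tcp_pos: [0.5626, 0.3049, 0.2362]
tool_rot: [-0.048, 0.999, -0.002, -0.003]
force: [-2.7, -6.2, 1.5]
finger_gap: 0.41
gripper_force: 30.7
t: 15.35
tcp_pos: [0.6339, 0.3112, 0.2376]
tool_rot: [-0.048, 0.999, -0.002, -0.0]
force: [0.0, -7.0, 4.5]
finger_gap: 0.411
gripper_force: 31.6
t: 15.85
tcp_pos: [0.6484, 0.3124, 0.2334]
tool_rot: [-0.048, 0.999, -0.002, 0.0]
force: [-1.3, -7.8, 5.9]
finger_gap: 0.412
gripper_force: 31.9
```

```bash

python3 -m crank '-.1 0 .03 0 0 0;-.05 0 .02 0 0 0;0 0 0 0 0 0;0 0 0 0 0 0;0 0 0 0 0 0'
```

```text
t: 16.35
tcp_pos: [0.6485, 0.3124, 0.2331]
tool_rot: [-0.048, 0.999, -0.003, -0.006]
force: [-14.7, -10.4, 17.2]
finger_gap: 0.41
gripper_force: 32.6
```

The flap is at its stop: force rose to 15–17 N without motion. I'll ease off, release and back away upward.

```bash

python3 -m crank '.1 0 -.03 0 0 0;.02 0 0 0 0 0;0 0 0 0 0 0;0 0 0 0 0 0;0 0 0 0 0 0' |grep force:
python3 -m crank '0 0 0 0 0 0;0 0 0 0 0 0;0 0 0 0 0 0;0 0 0 0 0 0;0 0 0 0 0 0' 1
python3 -m crank '0 0 -.3 0 0 0;0 0 -.5 0 0 0;0 0 -.6 0 0 0;0 0 -.6 0 0 0;.5 0 0 0 0 0'
python3 -m crank '.9 0 0 0 0 0;.9 0 0 0 0 0;.9 0 0 0 0 0;.9 0 0 0 0 0;.5 0 0 0 0 0'
python3 - <<'E'
from h import *
s=snap('scene');P=cloud(s);save(s,'scene3.png'); c=s['image'][160:300,210:370];cv2.imwrite('pics/g3.png',cv2.resize(c[:,:,::-1],None,fx=4,fy=4))
s=snap('top');save(s,'top3.png')
E
```

```text
force: [-3.0, -7.8, 9.6]
gripper_force: 32.1
t: 17.35
tcp_pos: [0.6493, 0.3153, 0.2302]
tool_rot: [-0.048, 0.999, 0.0, -0.0]
force: [0.3, -0.5, 0.1]
finger_gap: 1.0
gripper_force: 0.0
t: 17.85
tcp_pos: [0.6337, 0.3136, 0.3159]
tool_rot: [-0.047, 0.999, 0.001, 0.006]
force: [0.5, -0.1, -1.1]
finger_gap: 1.0
gripper_force: 0.0
t: 18.35
tcp_pos: [0.4635, 0.2972, 0.3116]
tool_rot: [-0.048, 0.999, 0.0, -0.0]
force: [0.2, 0.5, 0.1]
finger_gap: 0.997
gripper_force: 0.0
```

View pics/g3.png

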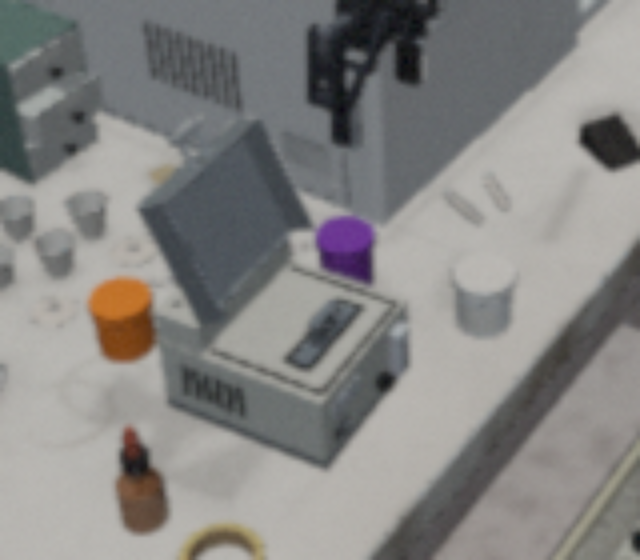

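The flap is fully back at crop (225,215). The cassette's tab shows in the slot at crop (328,325), which is image pixel (292,241). I'll measure the tab.

```bash
python3 - <<'E'
from h import *
for n in('scene','top'):
    s=snap(n);P=cloud(s);X,Y,Z=P[...,0],P[...,1],P[...,2]
    m=(Z>.103)&(Z<.116)&(abs(X-.525)<.03)&(abs(Y-.303)<.035)
    q=P[m]; print(n,len(q))
    if len(q)>5: print(q.mean(0).round(4),np.median(q,0).round(4),q.min(0).round(3),q.max(0).round(3),cv2.minAreaRect((q[:,:2]*1000).astype(np.float32)))
E
```

```text
scene 32
[0.5222 0.3021 0.1086] [0.5218 0.3026 0.1087] [0.517 0.284 0.104] [0.53  0.319 0.111] ((523.4932861328125, 301.90692138671875), (12.556258201599121, 33.603763580322266), 13.161824226379395)
top 0
```

```bash

python3 -m crank '0 0 0 0 0 .0909;0 0 0 0 0 .0909;0 0 0 0 0 .0909;0 0 0 0 0 .0909;0 0 0 0 0 .0909' -.1 60 >/dev/null
python3 -m crank '0 0 0 0 0 .0909;0 0 0 0 0 .0909;0 0 0 0 0 .0909;0 0 0 0 0 .0909;0 0 0 0 0 .0909' >/dev/null
python3 -m crank '0 0 0 0 0 .0909;0 .4 0 0 0 0;0 .7 0 0 0 0;0 .43 0 0 0 0;0 0 0 0 0 0' >/dev/null
python3 -m crank '0 0 .4 0 0 0;0 0 .8 0 0 0;0 0 .8 0 0 0;0 0 .8 0 0 0;0 0 .3 0 0 0' >/dev/null
python3 -m crank '0 0 0 0 0 0;0 0 0 0 0 0;0 0 0 0 0 0;0 0 0 0 0 0;0 0 0 0 0 0' >/dev/null
python3 -c "from h import *;state()"
```

```text
t 21.05 tcp [0.5279 0.3034 0.1878] gap 0.4493380322989076 F [-0.3 -0.6  0.6] q [ 0.34  0.56  1.52 -0.    1.06  0.24]
[[-0.096  0.995  0.002]
 [ 0.995  0.096  0.001]
 [ 0.001  0.002 -1.   ]]
```

```bash

python3 -m crank '-.015 -.085 .3 0 0 0;0 0 .6 0 0 0;0 0 .6 0 0 0;0 0 .4 0 0 0;0 0 .2 0 0 0'
python3 -m crank '0 0 .2 0 0 0;0 0 .1 0 0 0;0 0 .05 0 0 0;0 0 0 0 0 0;0 0 0 0 0 0'
python3 -c "
from h import *;s=snap('scene');c=s['image'][185:285,240:360];cv2.imwrite('pics/g4.png',cv2.resize(c[:,:,::-1],None,fx=5,fy=5))"
```

```text
t: 21.55
tcp_pos: [0.5233, 0.302, 0.1014]
tool_rot: [0.672, 0.74, -0.001, -0.0]
force: [-1.0, 0.3, 0.2]
finger_gap: 0.452
gripper_force: 0.0
t: 22.05
tcp_pos: [0.5243, 0.3024, 0.0891]
tool_rot: [0.672, 0.74, 0.001, 0.0]
force: [-0.3, -0.5, -0.5]
finger_gap: 0.455
gripper_force: 0.0
```

View pics/g4.png

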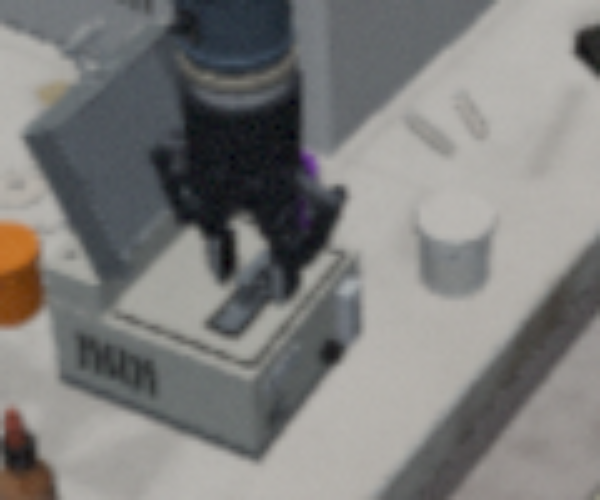

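The fingers, at crop (220,265) and (285,285), straddle the tab at (255,275) and clear the flap. Closing.

```bash

python3 -m crank '0 0 0 0 0 0;0 0 0 0 0 0;0 0 0 0 0 0;0 0 0 0 0 0;0 0 0 0 0 0' -1 60
python3 -m crank '0 0 0 0 0 0;0 0 0 0 0 0;0 0 0 0 0 0;0 0 0 0 0 0;0 0 0 0 0 0'
```

```text
t: 22.6
tcp_pos: [0.5245, 0.3024, 0.0889]
tool_rot: [0.672, 0.74, 0.001, 0.0]
force: [0.9, -0.4, 3.1]
finger_gap: 0.102
gripper_force: 60.8
t: 23.1
tcp_pos: [0.5245, 0.3024, 0.0889]
tool_rot: [0.672, 0.74, 0.001, 0.0]
force: [1.4, 0.7, 5.3]
finger_gap: 0.098
gripper_force: 61.1
```

```bash

python3 -m crank '0 0 -.1 0 0 0;0 0 -.2 0 0 0;0 0 -.25 0 0 0;0 0 -.25 0 0 0;0 0 -.25 0 0 0'
python3 -m crank '0 0 -.3 0 0 0;0 0 -.3 0 0 0;0 0 -.3 0 0 0;0 0 -.3 0 0 0;0 0 -.3 0 0 0'
python3 -m crank '0 0 -.3 0 0 0;0 0 -.3 0 0 0;0 0 -.3 0 0 0;0 0 -.1 0 0 0;0 0 0 0 0 0'
```

```text
t: 23.6
tcp_pos: [0.5234, 0.3022, 0.1314]
tool_rot: [0.672, 0.74, -0.0, -0.0]
force: [0.6, 0.5, -1.4]
finger_gap: 0.103
gripper_force: 60.3
t: 24.1
tcp_pos: [0.5238, 0.3022, 0.1916]
tool_rot: [0.672, 0.74, -0.0, -0.0]
force: [0.3, 0.5, -0.8]
finger_gap: 0.098
gripper_force: 60.4
t: 24.6
tcp_pos: [0.5244, 0.3024, 0.2314]
tool_rot: [0.672, 0.74, 0.001, 0.0]
force: [0.0, -0.0, -0.2]
finger_gap: 0.104
gripper_force: 60.4
```

The cassette is out, with its foot at about 0.16. Before the transfer I'll re-measure the reader.

```bash
python3 - <<'E'
from h import *
for n,(v0,v1,u0,u1) in (('top',(205,242,360,402)),('scene',(180,210,345,385))):
    s=snap(n);P=cloud(s);g=s['image'][v0:v1,u0:u1].max(2).astype(np.uint8)
    t,m=cv2.threshold(cv2.GaussianBlur(g,(3,3),0),0,255,cv2.THRESH_BINARY_INV+cv2.THRESH_OTSU)
    cs,_=cv2.findContours(m,cv2.RETR_EXTERNAL,cv2.CHAIN_APPROX_NONE);c=max(cs,key=cv2.contourArea)
    rc=cv2.minAreaRect(c); print(n,t,cv2.contourArea(c),rc[1])
    for p in cv2.boxPoints(rc): print(' corner px',(p+[u0,v0]).round(1), 'z0',ray(s,p[0]+u0,p[1]+v0,0)[:2].round(4),'z29',ray(s,p[0]+u0,p[1]+v0,.029)[:2].round(4))
    M=cv2.moments(c);cx,cy=M['m10']/M['m00']+u0,M['m01']/M['m00']+v0; print(' centroid',cx,cy,ray(s,cx,cy,.016).round(4))
    mm=np.zeros(g.shape,np.uint8);cv2.drawContours(mm,[c],-1,1,-1);mm=cv2.erode(mm,np.ones((2,2)))
    q=P[v0:v1,u0:u1][mm>0];q=q[q[:,2]>0]; A=np.c_[q[:,:2]-q.mean(0)[:2],np.ones(len(q))]; print(' cloud',len(q),q.mean(0).round(4),np.linalg.lstsq(A,q[:,2],rcond=None)[0].round(3),'z range',np.percentile(q[:,2],[2,98]).round(4))
E
```

```text
top 109.0 239.0 (14.758047103881836, 18.335756301879883)
 corner px [368.4 228.2] z0 [ 0.4767 -0.1332] z29 [ 0.4728 -0.1301]
 corner px [376.6 211.8] z0 [ 0.5341 -0.1627] z29 [ 0.5292 -0.1591]
 corner px [389.8 218.4] z0 [ 0.5111 -0.2079] z29 [ 0.5066 -0.2035]
 corner px [381.6 234.8] z0 [ 0.4541 -0.1782] z29 [ 0.4506 -0.1743]
 centroid 378.7489539748954 223.09832635983264 [ 0.4923 -0.1672  0.016 ]
 cloud 226 [ 0.4904 -0.1686  0.0173] [ 0.347 -0.17   0.017] z range [0.0044 0.0331]
scene 120.0 138.0 (13.28156566619873, 13.914020538330078)
 corner px [353.4 191.2] z0 [ 0.5516 -0.1903] z29 [ 0.5325 -0.1522]
 corner px [366.6 186.8] z0 [ 0.5183 -0.2524] z29 [ 0.5003 -0.2124]
 corner px [370.8 199.4] z0 [ 0.4594 -0.1751] z29 [ 0.4432 -0.1375]
 corner px [357.6 203.8] z0 [ 0.492  -0.1171] z29 [ 0.4748 -0.0814]
 centroid 362.268115942029 195.1231884057971 [ 0.495  -0.1632  0.016 ]
 cloud 129 [ 0.492  -0.1617  0.0156] [ 0.243 -0.233  0.016] z range [0.0054 0.0267]
```

Both views put the reader's face at about (0.4925, -0.167), z 0.016. I'll carry the cassette in an arc in front of the analyser, over the pot.

```bash

python3 -m crank '-.2 -.15 0 0 0 0;-.4 -.35 0 0 0 0;-.6 -.5 0 0 0 0;-.6 -.5 0 0 0 0;-.6 -.35 0 0 0 0' |sed -n 2p
python3 -m crank '-.7 -.07 0 0 0 0;-.7 -.07 0 0 0 0;-.7 -.07 0 0 0 0;-.7 -.07 0 0 0 0;-.7 -.07 0 0 0 0' |sed -n 2,6p
python3 -m crank '-.7 -.07 0 0 0 0;-.7 -.07 0 0 0 0;-.7 -.07 0 0 0 0;-.7 -.07 0 0 0 0;-.7 -.07 0 0 0 0' |sed -n 2p
python3 -m crank '-.7 -.05 0 0 0 0;-.6 .1 0 0 0 0;-.5 .2 0 0 0 0;-.3 .3 0 0 0 0;-.1 .1 0 0 0 0'
python3 -m crank '0 0 0 0 0 0;0 0 0 0 0 0;0 0 0 0 0 0;0 0 0 0 0 0;0 0 0 0 0 0' 
python3 -c "from h import *;state()"
```

```text
tcp_pos: [0.4569, 0.1981, 0.2298]
tcp_pos: [0.4578, 0.0575, 0.2301]
tool_rot: [0.672, 0.74, -0.001, -0.001]
force: [0.4, -0.3, -0.5]
finger_gap: 0.104
gripper_force: 60.4
tcp_pos: [0.4573, -0.0829, 0.2301]
t: 26.7
tcp_pos: [0.4932, -0.1684, 0.2301]
tool_rot: [0.673, 0.74, -0.0, 0.0]
force: [-0.1, 0.1, -1.9]
finger_gap: 0.098
gripper_force: 60.3
t: 27.2
tcp_pos: [0.4926, -0.1664, 0.2306]
tool_rot: [0.672, 0.74, -0.0, -0.0]
force: [-0.3, 0.4, -0.1]
finger_gap: 0.1
gripper_force: 60.3
t 27.2 tcp [ 0.4926 -0.1664  0.2306] gap 0.09998762938226437 F [-0.3  0.4 -0.1] q [-0.54  0.39  1.69 -0.    1.06 -0.64]
[[-0.097  0.995 -0.   ]
 [ 0.995  0.097  0.   ]
 [ 0.    -0.    -1.   ]]
```

```bash

python3 -m crank '0 0 .2 0 0 0;0 0 .5 0 0 0;0 0 .6 0 0 0;0 0 .5 0 0 0;0 0 .4 0 0 0' |sed -n 2p
python3 -m crank '0 0 .3 0 0 0;0 0 .2 0 0 0;0 0 .1 0 0 0;0 0 0 0 0 0;0 0 0 0 0 0'
python3 - <<'E'
from h import *
state()
s=snap('scene');P=cloud(s); c=s['image'][120:240,300:420];cv2.imwrite('pics/g5.png',cv2.resize(c[:,:,::-1],None,fx=5,fy=5))
X,Y,Z=P[...,0],P[...,1],P[...,2]
m=(abs(X-.4925)<.03)&(abs(Y+.167)<.06)&(Z>.035)&(Z<.108)
q=P[m];print(len(q),q.mean(0).round(4),np.percentile(q,[2,98],axis=0).round(4))
for z in (.045,.06,.075,.09):
    k=q[abs(q[:,2]-z)<.008]; print(z,len(k),k[:,:2].mean(0).round(4) if len(k) else '')
E
```

```text
tcp_pos: [0.4922, -0.1665, 0.1409]
t: 28.2
tcp_pos: [0.4932, -0.1671, 0.119]
tool_rot: [0.672, 0.74, 0.0, 0.001]
force: [-0.0, 0.0, -0.9]
finger_gap: 0.102
gripper_force: 60.4
t 28.2 tcp [ 0.4932 -0.1671  0.119 ] gap 0.10237406452798585 F [-0.   0.  -0.9] q [-0.54  0.56  1.8   0.    0.79 -0.64]
[[-0.096  0.995  0.001]
 [ 0.995  0.096 -0.001]
 [-0.001  0.001 -1.   ]]
107 [ 0.4876 -0.1582  0.0774] [[ 0.482  -0.2034  0.0501]
 [ 0.4935 -0.1279  0.1059]]
0.045 7 [ 0.4867 -0.1612]
0.06 31 [ 0.4871 -0.1578]
0.075 27 [ 0.488  -0.1585]
0.09 33 [ 0.4877 -0.1633]
```

View pics/g5.png

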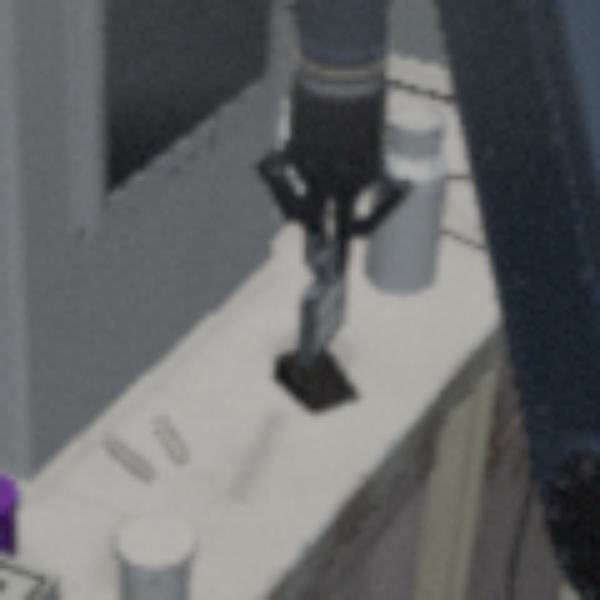

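The cassette hangs upright at crop (325,310) over the reader at (315,380), clear of it with its foot at about z 0.048. It is centred at about (0.494, -0.166). The pot still stands at (155,550). Handing in.

```bash
python3 -c "from h import *;print(manip.sign_off())"
```

```text
the job is handed in; nothing more can be done
None
```

The job is handed in at about 28 s: the pot is upright on the worktop, the flap is open at its stop, and the cassette is held upright with its foot about 3 cm above the middle of the reader's face.

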